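# Seat the notched platter of the market scale

### The arm

A 6-joint arm with a two-finger parallel gripper is mounted at the origin on the work surface. World frame = base frame: x ahead of the robot, y to its left, z up, the work surface at z = 0. Lengths are in m, angles in degrees, forces in N, time in s.
With the tool pointing down it reaches from about 0.35 to 0.875 m from the base axis. Payload 4.2 kg.
Tool frame: the origin (TCP) lies on the centre line of the jaws, within the pads' length; the fingertips stand 11 mm ahead of it and the grasp point (between the pads) lies 8 mm behind it; y points along the fingers, z is the direction in which the jaws open and shut, and the axes are right-handed (so a half turn about y gives the same grasp; the last joint's range is limited). The gripper opens to 87 mm and grips with 3 to 60 N. Pads are 19 mm wide; open, the fingers measure 117 mm over their backs; the gripper's body (75 mm by 190 mm) begins 51 mm behind the grasp point.
Start: joints at [-51.303, 22.042, 0.453, 0, -68.411, -14.817], TCP at [0.253, -0.571, 0.234] pointing down, gripper open.
Joint ranges: [-179.83, 179.83], [-69.29, 118.12], [-61.27, 80.66], [-181.25, 117.63], [-171.15, -9.14], [-177.46, 177.46]. Speed limits (degrees/s): [159.86, 159.86, 180, 180, 180, 180].

### API

Orientations are given as a 3x3 rotation matrix whose columns are the frame's x, y, z axes.
In Python, from station import r, optics gives the robot as it stands. The module is installed in compiled form; this text tells all that it offers.
- The arm moves only by the tool step_arm, never from a script. Its argument "moves" is a list that holds one entry, the list of rows, each a list of 7 numbers: the turn, a rotation vector about the tool's x, y, z in rad, then the shift along the tool's x, y, z in cm, then the opening in per cent of the stroke, from 0 (shut) to 100 (fully open). A call has exactly 5 rows; each row is the pose to reach, as a shift and turn from the pose commanded when the call began, along the tool's axes at that moment; what a row does not reach only later rows make up. A row lasts 1/12 s, in which the tool goes at most 41.7 mm and 7.16 degrees, less where a joint would pass 70% of its speed; a pose out of reach is approached as far as the arm can. A call with a gripper value outside its range is refused whole. The fingers move at their own pace and stop on an object; the grip force is fixed at half the most. Time passes only in rows, so rows that repeat a pose let the fingers close, or fill a call up. It gives the time, the measured TCP pose, the force and the opening at its end, in the units of the state.
- r.sense(): the state, without advancing time (a new reading comes with each control period).
- optics.capture(name): name is "scene" or "top" or "wrist"; returns a dict with "image" (480x640x3 uint8, red, green, blue), "fov_y" (degrees; the focal length in pixels is half the picture's height over the tangent of half this angle, whatever the lens; pixels are square), "cx", "cy" (the principal point, pixels), "cam_to_world" (4x4, takes a point from camera to world coordinates). Camera axes: x right, y down, z forward; pixel columns grow to the right and rows downward; lengths in m; the calibration is good to about 2 mm. A picture is of the moment at which its call begins. There is no depth.
- r.finish_job(): hands the job in, once; it reports no verdict.
The state is a dict: "time_s": time; "joints": joint angles; "joint_velocities": joint speeds; "effort": joint torques, N m; "tcp_pos": TCP position; "ee_rot": TCP orientation; "wrist_force": force on the tool from outside, world axes, zero at the start; "moment": the same for the moment, N m; "gripper_width": opening from 0.0 (shut) to 1.0 (fully open).
Only numpy, scipy, OpenCV 4.12 (cv2) and the standard library are available. Lean on these libraries where they do the work, as an engineer would, in place of code of your own. Each camera call takes 0.05 s, during which the arm holds its last target.

### The job

The round platter of the weighing scale is on askew. With a fingertip against its upright tab, push the platter round until the notch in its rim stands over the steel key on the housing, then press the platter down until it is fully home, with the key in the notch, and take the hand away. Do not pinch the tab or lift the platter, and leave the jar, the weight and the price card standing where they are.

Things in the scene. Friction and masses are not known exactly. Their poses are not given: they have to be found in the camera images.
- scale: White bench scale, fixed to the table. Housing 230 (x) by 220 (y) mm, flat top 55 mm above the table; a lower console (42 mm high, 200 mm wide) reaches to 165 mm from the axis on the -x side. Origin on the table under the platter's axis; +x points from the axis to the key, z up.
- platter: Plain steel disc, 180 mm across, 6 mm thick, with one rim notch. Origin on the axis, at the underside; +x points to the notch, z up. Turns either way without stops about the vertical axis (friction about 0.05 N m) and stays where left. As found it stands raised, top 72.5 mm above the table. At the start the notch is 0.8 rad or more from the key, either side.
- hub (a joint): How far the platter has been pressed down, m: 0 raised as found, 0.008 fully home, negative when lifted. With the notch over the key, a slow push of about 3 to 5 N moves it; it stays where left. With the notch off the key, the platter meets the key's top after 1.5 mm; from there it only gives springily (about 7 N per mm) and, let go, comes back to less than 4.5 mm.
- notch (a point): Point level with the platter's top in the middle of its rim notch, 80 mm from the axis. The notch is 18 mm wide, open to the outside, its floor 66 mm from the axis; it has 4 mm to spare on each side of the key.
- key_mid (a point): Point on top of the steel key, 80 mm from the axis. The key is a bar fixed on the housing, 10 mm wide, 32 mm long radially (75 to 107 mm from the axis, so that its outer end shows beyond the platter's rim); its top is 65 mm above the table.
- tab (a point): Middle of the top edge of the upright tab on the platter opposite the notch, 50 mm from the axis. A steel plate 46 mm long radially (27 to 73 mm from the axis), 4 mm thick, rising 24 mm above the platter's top, with a rubber pad on each flat side (10 mm thick over both pads). Push on either pad to turn the platter.
- pad_l: Rubber finger pad on the tab's side that faces +y of the platter: 38 mm long, 3 mm thick, 18 mm high, from the platter's top up. Origin at the middle of its lower edge. Pushing it turns the platter counter-clockwise seen from above.
- pad_r: The same pad on the tab's other side (-y of the platter). Pushing it turns the platter clockwise seen from above.
- jar: Closed amber glass jar with a white lid, 60 mm across, 95 mm high, loose on the table beside the scale. Origin under its centre.
- weight: Brass 500 g check weight with a knob, 48 mm across, 62 mm high, loose on the table. Origin under its centre.
- card: Blank white price card, 65 mm wide and 104 mm to its top edge, standing in a small wooden foot of 50 by 55 mm, loose on the table. Origin under its centre.
Mind the look-alikes: they are no part of the job. Of the things shaped like the weight, the brass one is meant.

How it is judged:
By the outcome, as a careful person would: the job done as asked, in the order asked, and still so for the second after the job is handed in, with the robot touching nothing.
It also fails if it takes over 48 s, if anything falls off the work surface, if the arm or the gripper's body presses on something with over 40 N, if the wrist force passes 120 N, or if a joint passes its speed limit or range.

## Working session

There is one attempt and no reset: what is moved stays moved. The work goes in short steps, Python scripts to look and compute and a tool call to move; the robot and the scene stay as the last step left them, time stands still between calls to the robot, and variables do not carry over. Pictures are saved under pics/ and viewed, and the job is handed in when it is done.

Besides the shell and the picture viewer there is one more tool, called as name(argument=value, ...) on one line, values as JSON. step_arm: Moves the arm, as the interface text tells. Its arguments: {"type":"object","properties":{"moves":{"type":"array"}},"required":["moves"]}

```bash
mkdir -p pics
cat > h.py <<'E'
import numpy as np, cv2
from station import r, optics
def cap(n,f):
    c=optics.capture(n); cv2.imwrite('pics/'+f+'.png',c['image'][:,:,::-1]); return c
def par(c):
    f=240/np.tan(np.radians(c['fov_y'])/2); return f,c['cx'],c['cy'],np.array(c['cam_to_world'])
def onz(c,u,v,z):
    f,cx,cy,T=par(c); d=T[:3,:3]@np.array([(u-cx)/f,(v-cy)/f,1]); o=T[:3,3]; return o+d*(z-o[2])/d[2]
def proj(c,p):
    f,cx,cy,T=par(c); q=T[:3,:3].T@(np.array(p)-T[:3,3]); return np.array([cx+f*q[0]/q[2],cy+f*q[1]/q[2]])
E
python3 - <<'E'
from h import *
import pickle
s=r.sense()
for k in s: print(k,np.round(s[k],3).tolist())
for n in ['scene','top','wrist']:
    c=cap(n,n+'0'); pickle.dump(c,open(n+'0.pkl','wb')); print(n,par(c)[0],c['cx'],c['cy'],np.round(c['cam_to_world'],3).tolist())
E
```

```text
time_s 0.0
joints [-51.303, 22.091, 0.38, -0.028, -68.411, -14.815]
joint_velocities [-0.003, 0.025, -0.017, -0.054, -0.012, -0.059]
effort [0.0, -39.066, 18.74, 4.22, 0.011, -0.0]
tcp_pos [0.253, -0.571, 0.232]
ee_rot [[0.914, -0.001, -0.405], [0.405, 0.002, 0.914], [-0.0, -1.0, 0.002]]
wrist_force [-0.339, 0.032, 1.292]
moment [0.005, -0.025, 0.009]
gripper_width 0.998
scene 466.09654146102633 322.95375017768407 229.06621987673898 [[0.616, 0.457, -0.642, 1.272], [0.788, -0.354, 0.504, -0.566], [0.003, -0.816, -0.578, 0.677], [0.0, 0.0, 0.0, 1.0]]
top 595.6378742576114 311.907334612744 237.84602461079697 [[0.017, -0.997, 0.07, 0.54], [-1.0, -0.018, -0.008, -0.035], [0.009, -0.07, -0.998, 1.378], [0.0, 0.0, 0.0, 1.0]]
wrist 383.61682831496455 317.04239194196646 237.8654204760568 [[-0.405, 0.871, 0.278, 0.176], [0.914, 0.385, 0.125, -0.606], [0.002, 0.305, -0.952, 0.383], [0.0, 0.0, 0.0, 1.0]]
```

View pics/scene0.png

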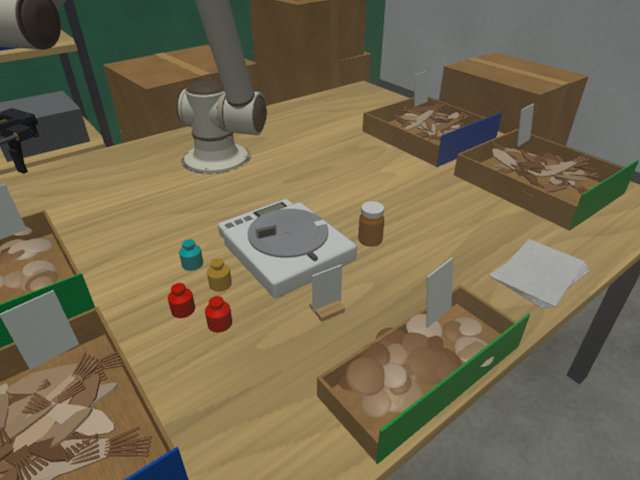

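View pics/top0.png

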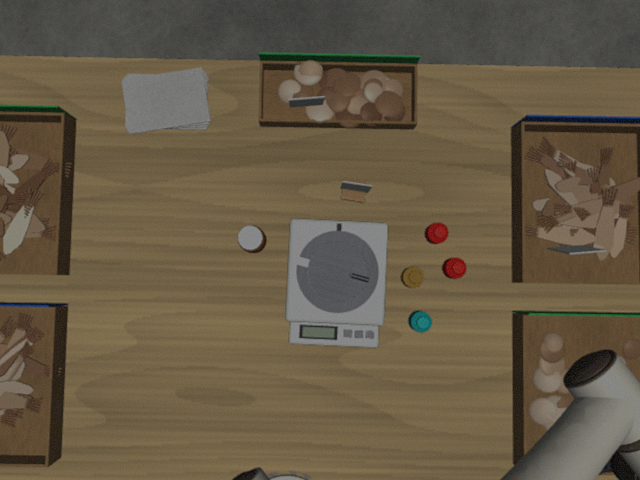

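View pics/wrist0.png

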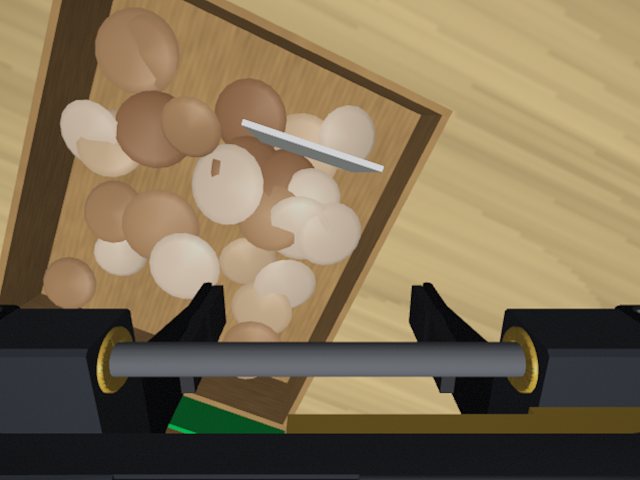

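The top view shows the platter centred near (337,271), the key at (339,227), the notch at (303,262) and the tab at (360,278). I'll enlarge it to measure.

Run:
```python
from h import *
import pickle
c=pickle.load(open('top0.pkl','rb')); im=c['image'][:,:,::-1]
cv2.imwrite('pics/topcrop.png',cv2.resize(im[205:355,270:470],None,fx=4,fy=4,interpolation=cv2.INTER_CUBIC))
c=pickle.load(open('scene0.pkl','rb')); im=c['image'][:,:,::-1]
cv2.imwrite('pics/scenecrop.png',cv2.resize(im[180:340,160:400],None,fx=3.3,fy=3.3,interpolation=cv2.INTER_CUBIC))
```

```text
(no output)
```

View pics/topcrop.png

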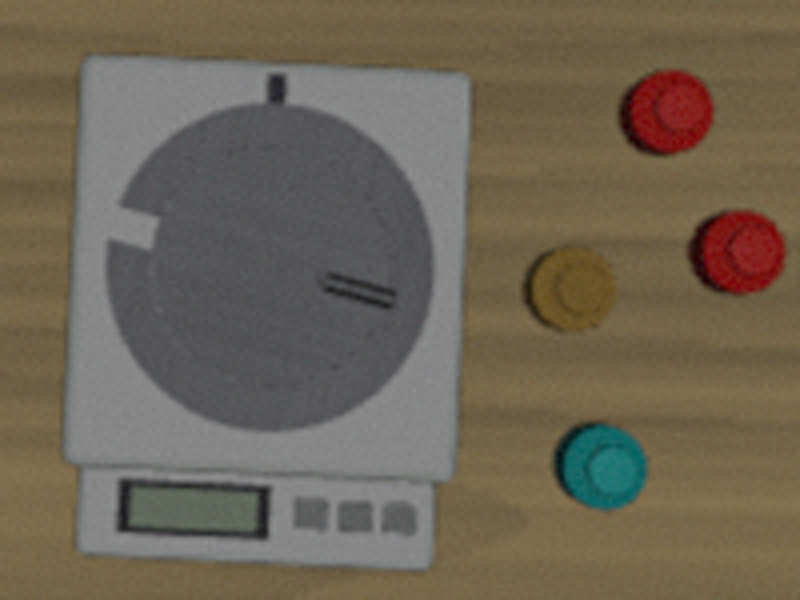

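View pics/scenecrop.png

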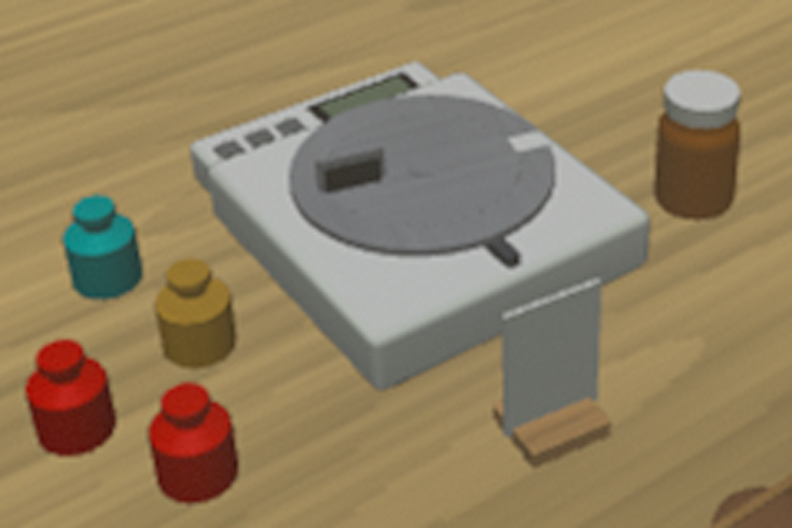

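Run:
```python
from h import *
import pickle
c=pickle.load(open('top0.pkl','rb'))
p=lambda x,y,z: onz(c,270+(x+.5)/4-.5,205+(y+.5)/4-.5,z)
L,R,T,B=[p(*a,.0725) for a in [(106,268),(434,266),(271,102),(270,432)]]
print(np.linalg.norm(L-R),np.linalg.norm(T-B))
C=(L+R+T+B)/4; print('C',C,(L+R)/2,(T+B)/2)
def pol(n,q):
    d=(q-C)[:2]; print(n,np.round(q,4),round(np.hypot(*d),4),round(np.degrees(np.arctan2(d[1],d[0])),1))
pol('notchfloor',p(155,232,.0725)); pol('notchL',p(122,208,.0725)); pol('notchR',p(111,241,.0725))
pol('tab mid',p(361,290,.0965)); pol('tab in',p(327,280,.0965)); pol('tab out',p(396,299,.0965))
pol('key end',p(278,75,.065)); pol('key rim',p(276,101,.065))
for n,a in dict(BL=(66,460),TL=(82,56),TR=(472,74),BR=(456,482)).items(): pol(n,p(*a,.055))
pol('weight',p(580,288,.062)); pol('jar',onz(c,251,238,.095)); pol('card',onz(c,356,186,.104))
```

```text
0.17955168918315131 0.18030128019004132
C [ 0.55904635 -0.10229542  0.0725    ] [ 0.55882761 -0.10219043  0.0725    ] [ 0.55926509 -0.10240041  0.0725    ]
notchfloor [ 0.5769 -0.0389  0.0725] 0.0659 74.3
notchL [ 0.5897 -0.0206  0.0725] 0.0873 69.4
notchR [ 0.5715 -0.0149  0.0725] 0.0883 81.9
tab mid [ 0.547  -0.1499  0.0965] 0.0492 -104.2
tab in [ 0.552  -0.1316  0.0965] 0.0301 -103.4
tab out [ 0.5425 -0.1688  0.0965] 0.0685 -104.0
key end [ 0.6651 -0.1055  0.065 ] 0.1061 -1.7
key rim [ 0.6506 -0.1046  0.065 ] 0.0916 -1.4
BL [0.451  0.0079 0.055 ] 0.1543 134.4
TL [0.6747 0.0035 0.055 ] 0.1567 42.4
TR [ 0.6685 -0.2143  0.055 ] 0.1566 -45.6
BR [ 0.4425 -0.2073  0.055 ] 0.1569 -138.0
weight [ 0.5503 -0.274   0.062 ] 0.1719 -92.9
jar [0.6272 0.0858 0.095 ] 0.2001 70.1
card [ 0.743  -0.1387  0.104 ] 0.1875 -11.2
```

```bash
cat > plan.py <<'E'
import numpy as np, json, os
S='cmd.json'
def get(): return json.load(open(S)) if os.path.exists(S) else [0.253,-0.571,0.234,23.886]
def axes(yaw):
    a=np.radians(yaw); x=np.array([np.cos(a),np.sin(a),0]); y=np.array([0,0,-1.]); return np.array([x,y,np.cross(x,y)]).T
def rows(poses,grip=0,dec=2):
    """poses: 5 (x,y,z,yaw); prints rows; stores end commanded (rounded)"""
    c=get(); R=axes(c[3]); out=[]
    for p in poses:
        s=R.T@(np.array(p[:3])-c[:3])*100
        out.append([0,round(float(np.radians(c[3]-p[3])),3),0]+[round(float(v),dec) for v in s]+[grip])
    l=out[-1]; e=np.array(c[:3])+R@np.array(l[3:6])/100
    json.dump(list(e)+[c[3]-np.degrees(l[1])],open(S,'w'))
    print(json.dumps([out])); print('end',np.round(e,4),c[3]-np.degrees(l[1]))
def lin(t,ncalls=1,grip=0):
    c0=np.array(get()); t=np.array(t,float)
    for k in range(ncalls): rows([c0+(t-c0)*((5*k+i)/(5*ncalls)) for i in range(1,6)],grip)
C=np.array([.559,-.102])
def tabp(phi,off,z,rad=.05):   # phi platter yaw (notch dir); finger centre on pad_r side
    a=np.radians(phi); u=-np.array([np.cos(a),np.sin(a)]); t=np.array([np.sin(a),-np.cos(a)])
    p=C+rad*u+off*t; return [p[0],p[1],z,phi+90]
def arc(phis,off,z): rows([tabp(f,off,z) for f in phis])
E
python3 -c "
from plan import *
lin(tabp(76,.030,.234),5)"
```

```text
[[[0, -0.099, 0, 1.85, 0.0, 0.99, 0], [0, -0.198, 0, 3.7, 0.0, 1.98, 0], [0, -0.298, 0, 5.55, 0.0, 2.96, 0], [0, -0.397, 0, 7.4, 0.0, 3.95, 0], [0, -0.496, 0, 9.25, 0.0, 4.94, 0]]]
end [ 0.3176 -0.4884  0.234 ] 52.30470663848883
[[[0, -0.099, 0, 2.1, 0.0, -0.01, 0], [0, -0.199, 0, 4.2, 0.0, -0.02, 0], [0, -0.298, 0, 6.3, 0.0, -0.04, 0], [0, -0.397, 0, 8.4, 0.0, -0.05, 0], [0, -0.496, 0, 10.49, 0.0, -0.06, 0]]]
end [ 0.3822 -0.4057  0.234 ] 80.72341327697767
[[[0, -0.099, 0, 1.84, 0.0, -1.01, 0], [0, -0.199, 0, 3.68, 0.0, -2.02, 0], [0, -0.298, 0, 5.52, 0.0, -3.03, 0], [0, -0.397, 0, 7.36, 0.0, -4.04, 0], [0, -0.496, 0, 9.2, 0.0, -5.04, 0]]]
end [ 0.4468 -0.3231  0.234 ] 109.1421199154665
[[[0, -0.099, 0, 1.14, 0.0, -1.77, 0], [0, -0.199, 0, 2.27, 0.0, -3.53, 0], [0, -0.298, 0, 3.41, 0.0, -5.29, 0], [0, -0.397, 0, 4.55, 0.0, -7.05, 0], [0, -0.496, 0, 5.69, 0.0, -8.82, 0]]]
end [ 0.5114 -0.2404  0.234 ] 137.56082655395534
[[[0, -0.1, 0, 0.16, 0.0, -2.09, 0], [0, -0.199, 0, 0.32, 0.0, -4.18, 0], [0, -0.298, 0, 0.49, 0.0, -6.27, 0], [0, -0.397, 0, 0.65, 0.0, -8.36, 0], [0, -0.496, 0, 0.81, 0.0, -10.46, 0]]]
end [ 0.576  -0.1577  0.234 ] 165.97953319244417
```

step_arm(moves=[[[0,-0.099,0,1.85,0.0,0.99,0],[0,-0.198,0,3.7,0.0,1.98,0],[0,-0.298,0,5.55,0.0,2.96,0],[0,-0.397,0,7.4,0.0,3.95,0],[0,-0.496,0,9.25,0.0,4.94,0]]])

```text
time_s: 0.57
tcp_pos: [0.3179, -0.4879, 0.2332]
ee_rot: [[0.608, -0.0, -0.794], [0.794, 0.001, 0.608], [0.0, -1.0, 0.001]]
wrist_force: [0.6, -0.6, -0.6]
gripper_width: 0.705
```

step_arm(moves=[[[0,-0.099,0,2.1,0.0,-0.01,0],[0,-0.199,0,4.2,0.0,-0.02,0],[0,-0.298,0,6.3,0.0,-0.04,0],[0,-0.397,0,8.4,0.0,-0.05,0],[0,-0.496,0,10.49,0.0,-0.06,0]]])

```text
time_s: 0.98
tcp_pos: [0.3826, -0.4052, 0.2332]
ee_rot: [[0.157, -0.001, -0.988], [0.988, 0.001, 0.157], [0.0, -1.0, 0.001]]
wrist_force: [-0.1, -0.5, 0.6]
gripper_width: 0.328
```

step_arm(moves=[[[0,-0.099,0,1.84,0.0,-1.01,0],[0,-0.199,0,3.68,0.0,-2.02,0],[0,-0.298,0,5.52,0.0,-3.03,0],[0,-0.397,0,7.36,0.0,-4.04,0],[0,-0.496,0,9.2,0.0,-5.04,0]]])

```text
time_s: 1.4
tcp_pos: [0.4472, -0.3225, 0.2333]
ee_rot: [[-0.332, -0.001, -0.943], [0.943, 0.0, -0.332], [0.001, -1.0, 0.0]]
wrist_force: [0.4, 0.1, 0.2]
gripper_width: 0.02
```

step_arm(moves=[[[0,-0.099,0,1.14,0.0,-1.77,0],[0,-0.199,0,2.27,0.0,-3.53,0],[0,-0.298,0,3.41,0.0,-5.29,0],[0,-0.397,0,4.55,0.0,-7.05,0],[0,-0.496,0,5.69,0.0,-8.82,0]]])

```text
time_s: 1.82
tcp_pos: [0.5118, -0.2399, 0.2333]
ee_rot: [[-0.741, -0.001, -0.671], [0.671, 0.0, -0.741], [0.001, -1.0, 0.0]]
wrist_force: [-0.7, -0.4, 0.5]
gripper_width: 0.005
```

step_arm(moves=[[[0,-0.1,0,0.16,0.0,-2.09,0],[0,-0.199,0,0.32,0.0,-4.18,0],[0,-0.298,0,0.49,0.0,-6.27,0],[0,-0.397,0,0.65,0.0,-8.36,0],[0,-0.496,0,0.81,0.0,-10.46,0]]])

```text
time_s: 2.23
tcp_pos: [0.5764, -0.1573, 0.2332]
ee_rot: [[-0.971, -0.001, -0.238], [0.238, 0.0, -0.971], [0.001, -1.0, -0.0]]
wrist_force: [-0.1, -0.6, 0.1]
gripper_width: 0.009
```

Arrived above the tab. Check from the wrist before descending.

```bash
python3 - <<'E'
from h import *
c=cap('wrist','w1')
s=r.sense(); t=np.array(s['tcp_pos']); print(t)
from plan import C
for z,n in[(.0725,'C'),]: print(proj(c,[*C,z]))
print('tab pred',proj(c,[.547,-.150,.0965]),'notch floor',proj(c,[.5769,-.0389,.0725]),'key end',proj(c,[.665,-.105,.065]))
E
python3 -c "
from plan import *
lin(tabp(76,.030,.120)); lin(tabp(76,.030,.093))"
```

```text
[ 0.57877184 -0.15504398  0.23291689]
[259.32565232 254.45456657]
tab pred [316.60192775 265.14966289] notch floor [183.10688289 251.80050529] key end [226.91050799 129.40482801]
[[[0, -0.0, 0, 0.0, 2.28, 0.0, 0], [0, -0.0, 0, 0.0, 4.56, 0.0, 0], [0, -0.0, 0, 0.0, 6.84, 0.0, 0], [0, -0.0, 0, 0.0, 9.12, 0.0, 0], [0, -0.0, 0, 0.0, 11.4, 0.0, 0]]]
end [ 0.576  -0.1577  0.12  ] 165.97953319244417
[[[0, -0.0, 0, 0.0, 0.54, 0.0, 0], [0, -0.0, 0, 0.0, 1.08, 0.0, 0], [0, -0.0, 0, 0.0, 1.62, 0.0, 0], [0, -0.0, 0, 0.0, 2.16, 0.0, 0], [0, -0.0, 0, 0.0, 2.7, 0.0, 0]]]
end [ 0.576  -0.1577  0.093 ] 165.97953319244417
```

View pics/w1.png

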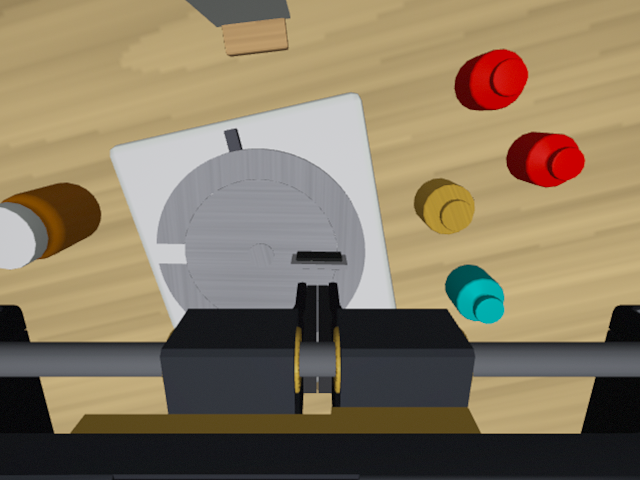

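Run:
```python
from h import *
c=cap('wrist','w2')
im=c['image'][:,:,::-1]
cv2.imwrite('pics/w2c.png',cv2.resize(im[220:310,240:370],None,fx=6,fy=6,interpolation=cv2.INTER_CUBIC))
s=r.sense(); t=np.array(s['tcp_pos']); print(t, s['time_s'])
print('tab pred',proj(c,[.547,-.150,.0965]), proj(c,[.547,-.150,.0725]))
print(onz(c,319,262,.0965))
```

```text
[ 0.57749166 -0.15616818  0.23280916] 2.3333
tab pred [319.87814665 267.59447783] [319.70135742 257.08964957]
[ 0.55185844 -0.15041899  0.0965    ]
```

View pics/w2c.png

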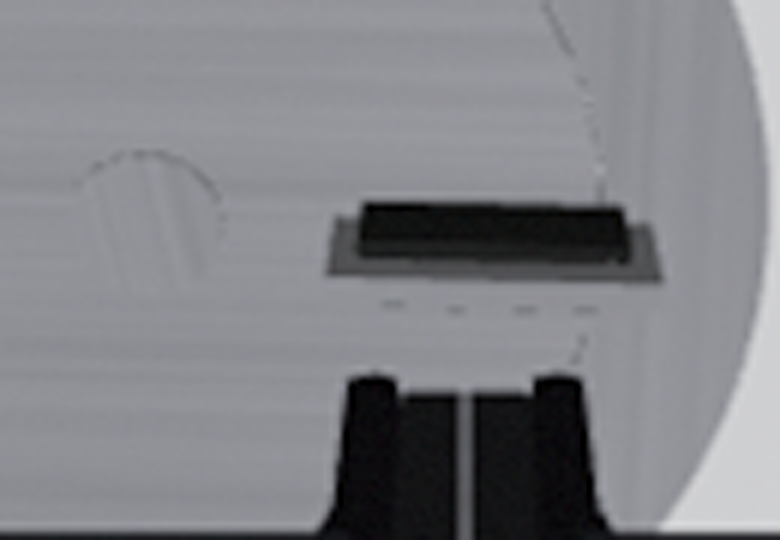

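step_arm(moves=[[[0,0,0,0.0,2.28,0.0,0],[0,0,0,0.0,4.56,0.0,0],[0,0,0,0.0,6.84,0.0,0],[0,0,0,0.0,9.12,0.0,0],[0,0,0,0.0,11.4,0.0,0]]])

```text
time_s: 2.75
tcp_pos: [0.5754, -0.1587, 0.1185]
ee_rot: [[-0.97, -0.0, -0.244], [0.244, 0.0, -0.97], [0.0, -1.0, 0.0]]
wrist_force: [1.0, -0.3, -0.9]
gripper_width: 0.007
```

step_arm(moves=[[[0,0,0,0.0,0.54,0.0,0],[0,0,0,0.0,1.08,0.0,0],[0,0,0,0.0,1.62,0.0,0],[0,0,0,0.0,2.16,0.0,0],[0,0,0,0.0,2.7,0.0,0]]])

```text
time_s: 3.17
tcp_pos: [0.5769, -0.1584, 0.0934]
ee_rot: [[-0.97, 0.002, -0.242], [0.242, -0.0, -0.97], [-0.002, -1.0, -0.0]]
wrist_force: [-0.3, 0.6, 0.2]
gripper_width: 0.006
```

```bash
python3 - <<'E'
from h import *
c=cap('wrist','w3');s=r.sense(); print(np.round(s['tcp_pos'],4), s['wrist_force'])
E
python3 -c "
from plan import *
lin(tabp(76,.015,.092))"
```

```text
[ 0.5759 -0.1582  0.092 ] [ 0.05987443 -0.33305008 -0.95485639]
[[[0, -0.0, 0, 0.3, 0.02, 0.0, 0], [0, -0.0, 0, 0.6, 0.04, 0.0, 0], [0, -0.0, 0, 0.9, 0.06, 0.0, 0], [0, -0.0, 0, 1.2, 0.08, 0.0, 0], [0, -0.0, 0, 1.5, 0.1, 0.01, 0]]]
end [ 0.5615 -0.1542  0.092 ] 165.97953319244417
```

View pics/w3.png

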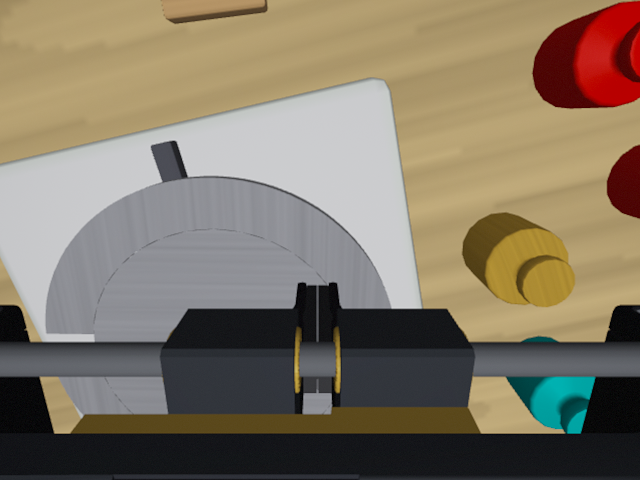

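step_arm(moves=[[[0,0,0,0.3,0.02,0.0,0],[0,0,0,0.6,0.04,0.0,0],[0,0,0,0.9,0.06,0.0,0],[0,0,0,1.2,0.08,0.0,0],[0,0,0,1.5,0.1,0.01,0]]])

```text
time_s: 3.63
tcp_pos: [0.5613, -0.1546, 0.0919]
ee_rot: [[-0.97, 0.001, -0.242], [0.242, -0.0, -0.97], [-0.001, -1.0, -0.0]]
wrist_force: [0.1, -0.1, 0.3]
gripper_width: 0.006
```

```bash
python3 -c "
from plan import *
p=76
for k in range(5):
    arc([p-2.8*i for i in range(1,6)],.0148,.092); p-=14"
```

```text
[[[0, 0.049, 0, 0.27, 0.0, 0.06, 0], [0, 0.097, 0, 0.52, 0.0, 0.12, 0], [0, 0.146, 0, 0.77, 0.0, 0.16, 0], [0, 0.195, 0, 1.02, 0.0, 0.19, 0], [0, 0.244, 0, 1.27, 0.0, 0.21, 0]]]
end [ 0.5486 -0.1532  0.092 ] 151.99936299125207
[[[0, 0.049, 0, 0.25, 0.0, 0.06, 0], [0, 0.098, 0, 0.5, 0.0, 0.12, 0], [0, 0.147, 0, 0.75, 0.0, 0.16, 0], [0, 0.195, 0, 1.01, 0.0, 0.19, 0], [0, 0.244, 0, 1.26, 0.0, 0.21, 0]]]
end [ 0.5365 -0.1491  0.092 ] 138.01919279005998
[[[0, 0.049, 0, 0.25, 0.0, 0.06, 0], [0, 0.098, 0, 0.5, 0.0, 0.12, 0], [0, 0.147, 0, 0.75, 0.0, 0.16, 0], [0, 0.196, 0, 1.0, 0.0, 0.19, 0], [0, 0.245, 0, 1.25, 0.0, 0.21, 0]]]
end [ 0.5258 -0.1423  0.092 ] 123.98172680935481
[[[0, 0.049, 0, 0.25, 0.0, 0.06, 0], [0, 0.097, 0, 0.5, 0.0, 0.12, 0], [0, 0.146, 0, 0.75, 0.0, 0.16, 0], [0, 0.195, 0, 1.0, 0.0, 0.19, 0], [0, 0.244, 0, 1.26, 0.0, 0.21, 0]]]
end [ 0.517 -0.133  0.092] 110.00155660816273
[[[0, 0.049, 0, 0.25, 0.0, 0.06, 0], [0, 0.098, 0, 0.49, 0.0, 0.12, 0], [0, 0.147, 0, 0.75, 0.0, 0.16, 0], [0, 0.196, 0, 1.0, 0.0, 0.19, 0], [0, 0.244, 0, 1.25, 0.0, 0.21, 0]]]
end [ 0.5108 -0.122   0.092 ] 96.02138640697065
```

step_arm(moves=[[[0,0.049,0,0.27,0.0,0.06,0],[0,0.097,0,0.52,0.0,0.12,0],[0,0.146,0,0.77,0.0,0.16,0],[0,0.195,0,1.02,0.0,0.19,0],[0,0.244,0,1.27,0.0,0.21,0]]])

```text
time_s: 4.05
tcp_pos: [0.5489, -0.1538, 0.092]
ee_rot: [[-0.882, 0.002, -0.471], [0.471, -0.0, -0.882], [-0.002, -1.0, -0.0]]
wrist_force: [0.3, -2.0, -0.7]
gripper_width: 0.008
```

step_arm(moves=[[[0,0.049,0,0.25,0.0,0.06,0],[0,0.098,0,0.5,0.0,0.12,0],[0,0.147,0,0.75,0.0,0.16,0],[0,0.195,0,1.01,0.0,0.19,0],[0,0.244,0,1.26,0.0,0.21,0]]])

```text
time_s: 4.47
tcp_pos: [0.5367, -0.1499, 0.092]
ee_rot: [[-0.742, 0.001, -0.671], [0.671, -0.001, -0.742], [-0.001, -1.0, -0.0]]
wrist_force: [0.6, -2.0, -0.1]
gripper_width: 0.009
```

Run:
```python
from h import *
c=cap('top','t1');s=r.sense(); print(np.round(s['tcp_pos'],4), s['wrist_force'])
im=c['image'][:,:,::-1]
cv2.imwrite('pics/t1c.png',cv2.resize(im[205:355,270:470],None,fx=4,fy=4,interpolation=cv2.INTER_CUBIC))
```

```text
[ 0.5361 -0.1496  0.0918] [-0.66920152  0.07883897  0.08298808]
```

View pics/t1c.png

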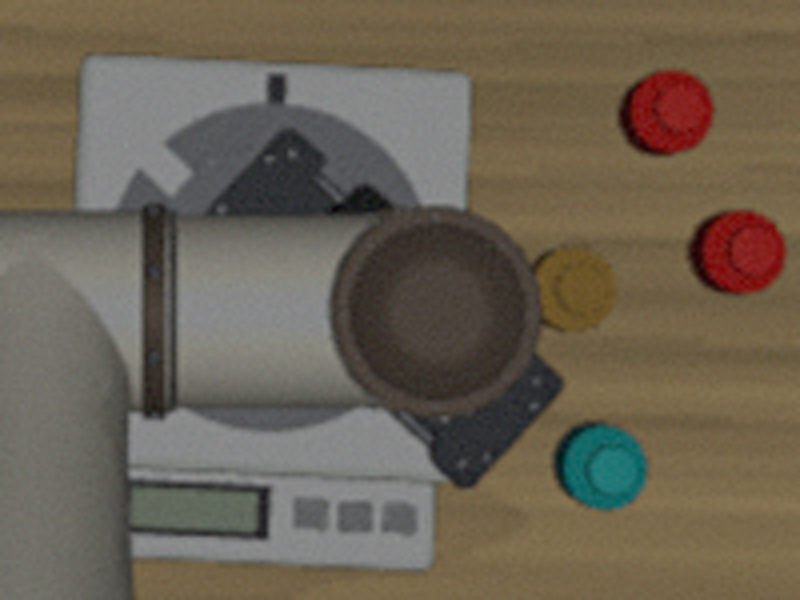

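The notch is now at crop (165,168), about 47° round, so the platter follows the finger. Continuing.

step_arm(moves=[[[0,0.049,0,0.25,0.0,0.06,0],[0,0.098,0,0.5,0.0,0.12,0],[0,0.147,0,0.75,0.0,0.16,0],[0,0.196,0,1.0,0.0,0.19,0],[0,0.245,0,1.25,0.0,0.21,0]]])

```text
time_s: 4.93
tcp_pos: [0.526, -0.1431, 0.092]
ee_rot: [[-0.558, 0.001, -0.83], [0.83, -0.001, -0.558], [-0.001, -1.0, -0.0]]
wrist_force: [0.3, -1.9, 0.7]
gripper_width: 0.004
```

step_arm(moves=[[[0,0.049,0,0.25,0.0,0.06,0],[0,0.097,0,0.5,0.0,0.12,0],[0,0.146,0,0.75,0.0,0.16,0],[0,0.195,0,1.0,0.0,0.19,0],[0,0.244,0,1.26,0.0,0.21,0]]])

```text
time_s: 5.35
tcp_pos: [0.5169, -0.1338, 0.0919]
ee_rot: [[-0.341, 0.0, -0.94], [0.94, -0.001, -0.341], [-0.001, -1.0, 0.0]]
wrist_force: [-0.0, -2.3, 0.4]
gripper_width: 0.009
```

step_arm(moves=[[[0,0.049,0,0.25,0.0,0.06,0],[0,0.098,0,0.49,0.0,0.12,0],[0,0.147,0,0.75,0.0,0.16,0],[0,0.196,0,1.0,0.0,0.19,0],[0,0.244,0,1.25,0.0,0.21,0]]])

```text
time_s: 5.77
tcp_pos: [0.5106, -0.1227, 0.0919]
ee_rot: [[-0.104, -0.0, -0.995], [0.995, -0.0, -0.104], [-0.0, -1.0, 0.0]]
wrist_force: [-0.4, -1.4, -0.0]
gripper_width: 0.005
```

Run:
```python
from h import *
import pickle
for n,sl in dict(top=(slice(205,355),slice(270,470)),scene=(slice(180,300),slice(200,370))).items():
    c=cap(n,n+'2'); pickle.dump(c,open(n+'2.pkl','wb'))
    cv2.imwrite('pics/%s2c.png'%n,cv2.resize(c['image'][:,:,::-1][sl],None,fx=4,fy=4,interpolation=cv2.INTER_CUBIC))
c=cap('wrist','wrist2')
s=r.sense(); print(np.round(s['tcp_pos'],4), s['wrist_force'],s['time_s'],np.round(s['joints'],1))
```

```text
[ 0.5108 -0.1224  0.0917] [-0.42560961  0.15337398 -0.74394629] 5.9167 [  4.2  21.2 -24.2  -0.  -44.6   1.9]
```

View pics/top2c.png

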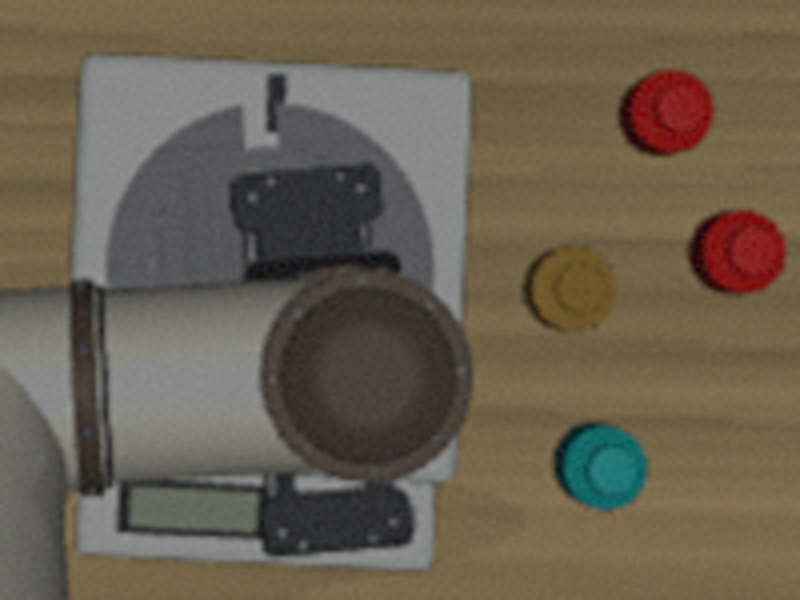

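View pics/scene2c.png

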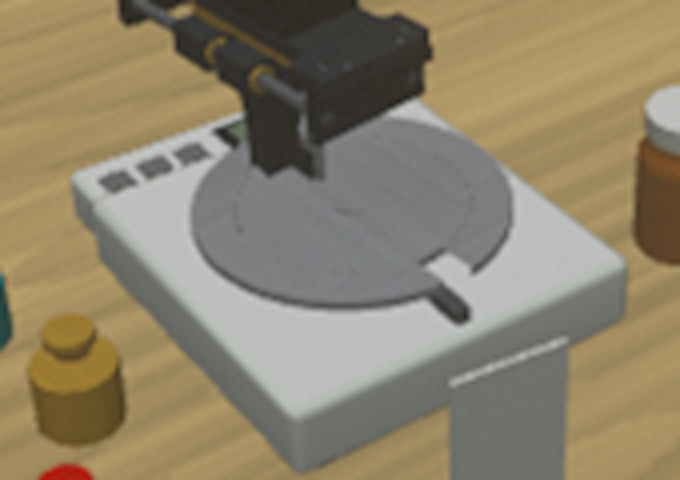

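View pics/wrist2.png

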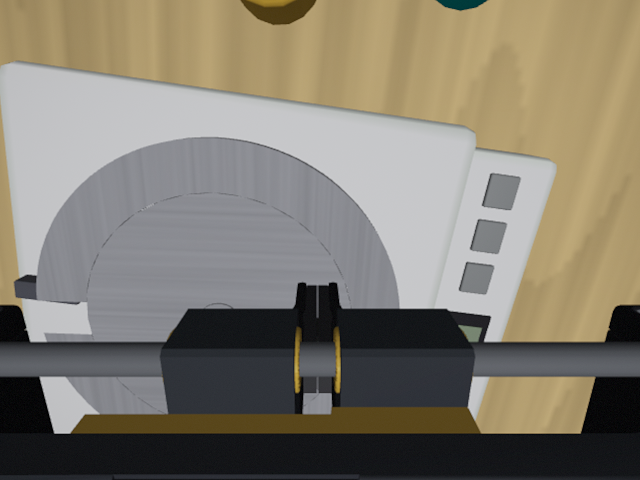

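Run:
```python
from h import *
import pickle
c=pickle.load(open('top2.pkl','rb')); im=c['image'][:,:,::-1]
cv2.imwrite('pics/n.png',cv2.resize(im[218:250,320:350],None,fx=18,fy=18,interpolation=cv2.INTER_CUBIC))
C=np.array([.559,-.1023])
for f in (2,1,0,-1.6,-3):   # outline reprojection scores
    pass
a0=-1.6
k=lambda r_,w,z,a: proj(c,[C[0]+r_*np.cos(np.radians(a))-w*np.sin(np.radians(a)),C[1]+r_*np.sin(np.radians(a))+w*np.cos(np.radians(a)),z])
ov=cv2.resize(im[218:250,320:350],None,fx=18,fy=18,interpolation=cv2.INTER_CUBIC)
T=lambda p: tuple(int(v) for v in ((p-[320,218]+.5)*18))
def poly(pts,col):
    for p,q in zip(pts[:-1],pts[1:]): cv2.line(ov,T(p),T(q),col,1)
poly([k(89.5e-3,-.009,.0725,4.5),k(.066,-.009,.0725,4.5),k(.066,.009,.0725,4.5),k(.0895,.009,.0725,4.5)],(0,255,0))
poly([k(.075,-.005,.065,a0),k(.107,-.005,.065,a0),k(.107,.005,.065,a0),k(.075,.005,.065,a0),k(.075,-.005,.065,a0)],(0,0,255))
cv2.imwrite('pics/n.png',ov)
```

```text
(no output)
```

View pics/n.png

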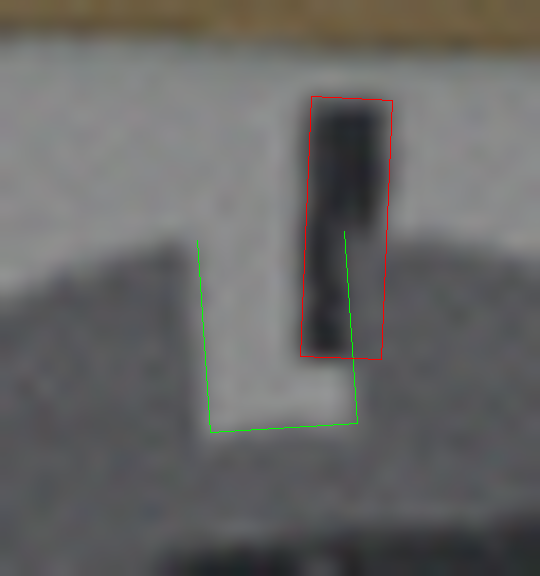

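```bash
python3 -c "
from plan import *
arc([6.02-1.26*i for i in range(1,6)],.0148,.092)"
```

```text
[[[0, 0.022, 0, 0.11, 0.0, 0.03, 0], [0, 0.044, 0, 0.22, 0.0, 0.06, 0], [0, 0.066, 0, 0.34, 0.0, 0.08, 0], [0, 0.088, 0, 0.45, 0.0, 0.11, 0], [0, 0.11, 0, 0.56, 0.0, 0.13, 0]]]
end [ 0.5089 -0.1166  0.092 ] 89.71885066053159
```

step_arm(moves=[[[0,0.022,0,0.11,0.0,0.03,0],[0,0.044,0,0.22,0.0,0.06,0],[0,0.066,0,0.34,0.0,0.08,0],[0,0.088,0,0.45,0.0,0.11,0],[0,0.11,0,0.56,0.0,0.13,0]]])

```text
time_s: 6.33
tcp_pos: [0.5089, -0.117, 0.0916]
ee_rot: [[0.007, -0.0, -1.0], [1.0, -0.0, 0.007], [-0.0, -1.0, 0.0]]
wrist_force: [-1.3, -1.5, 1.1]
gripper_width: 0.007
```

```bash
cat > nchk.py <<'E'
from h import *
import sys
tag,phi,ka,zt=sys.argv[1],*map(float,sys.argv[2:5])
c=cap('top','top'+tag); im=c['image'][:,:,::-1]
C=np.array([.559,-.1023])
k=lambda r_,w,z,a: proj(c,[C[0]+r_*np.cos(np.radians(a))-w*np.sin(np.radians(a)),C[1]+r_*np.sin(np.radians(a))+w*np.cos(np.radians(a)),z])
ov=cv2.resize(im[218:250,320:350],None,fx=18,fy=18,interpolation=cv2.INTER_CUBIC)
T=lambda p: tuple(int(v) for v in ((p-[320,218]+.5)*18))
def poly(pts,col):
    for p,q in zip(pts[:-1],pts[1:]): cv2.line(ov,T(p),T(q),col,1)
poly([k(89.5e-3,-.009,zt,phi),k(.066,-.009,zt,phi),k(.066,.009,zt,phi),k(.0895,.009,zt,phi)],(0,255,0))
poly([k(.075,-.005,.065,ka),k(.107,-.005,.065,ka),k(.107,.005,.065,ka),k(.075,.005,.065,ka),k(.075,-.005,.065,ka)],(0,0,255))
cv2.imwrite('pics/n%s.png'%tag,ov)
c=cap('scene','scene'+tag); cv2.imwrite('pics/s%s.png'%tag,cv2.resize(c['image'][180:300,200:370,::-1],None,fx=4,fy=4,interpolation=cv2.INTER_CUBIC))
s=r.sense(); print(np.round(s['tcp_pos'],4), np.round(s['wrist_force'],2),s['time_s'])
E
python3 nchk.py 3 -1.2 -1.2 .0725
```

```text
[ 0.509  -0.1169  0.0916] [-0.86 -0.3  -0.41] 6.4333
```

View pics/n3.png

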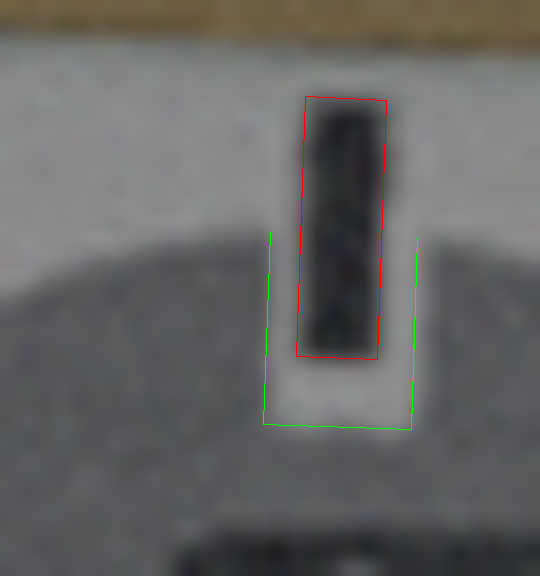

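View pics/s3.png

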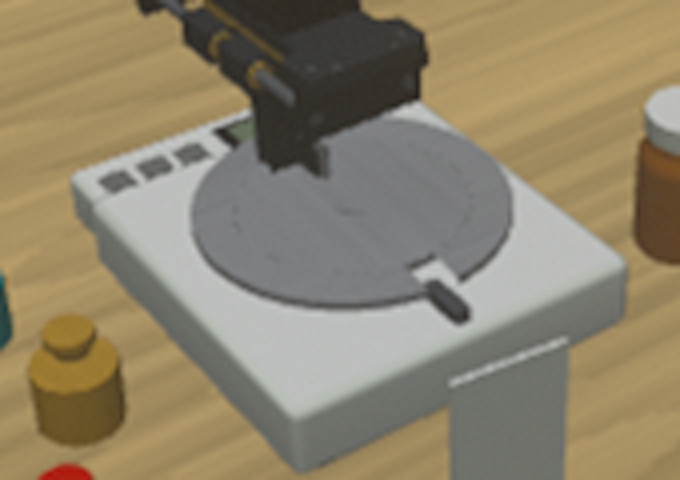

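Key centred in the notch, with gaps of about 44 and 42 enlarged px (roughly 5 mm) each side. Backing off the pad, lifting, then moving over the axis.

```bash
python3 -c "
from plan import *
c=get(); 
lin([c[0],c[1]-.015,.094,c[3]]); lin([c[0],c[1]-.015,.135,c[3]]); lin([.567,-.102,.135,c[3]]); lin([.567,-.102,.092,c[3]])"
```

```text
[[[0, 0.0, 0, -0.3, -0.04, -0.0, 0], [0, 0.0, 0, -0.6, -0.08, -0.0, 0], [0, 0.0, 0, -0.9, -0.12, -0.0, 0], [0, 0.0, 0, -1.2, -0.16, -0.01, 0], [0, 0.0, 0, -1.5, -0.2, -0.01, 0]]]
end [ 0.5089 -0.1316  0.094 ] 89.71885066053159
[[[0, 0.0, 0, 0.0, -0.82, 0.0, 0], [0, 0.0, 0, 0.0, -1.64, 0.0, 0], [0, 0.0, 0, 0.0, -2.46, 0.0, 0], [0, 0.0, 0, 0.0, -3.28, 0.0, 0], [0, 0.0, 0, 0.0, -4.1, 0.0, 0]]]
end [ 0.5089 -0.1316  0.135 ] 89.71885066053159
[[[0, 0.0, 0, 0.6, 0.0, -1.16, 0], [0, 0.0, 0, 1.19, 0.0, -2.32, 0], [0, 0.0, 0, 1.79, 0.0, -3.48, 0], [0, 0.0, 0, 2.39, 0.0, -4.63, 0], [0, 0.0, 0, 2.98, 0.0, -5.79, 0]]]
end [ 0.567 -0.102  0.135] 89.71885066053159
[[[0, 0.0, 0, 0.0, 0.86, -0.0, 0], [0, 0.0, 0, 0.0, 1.72, -0.0, 0], [0, 0.0, 0, 0.0, 2.58, -0.0, 0], [0, 0.0, 0, 0.0, 3.44, -0.0, 0], [0, 0.0, 0, 0.0, 4.3, -0.0, 0]]]
end [ 0.567 -0.102  0.092] 89.71885066053159
```

step_arm(moves=[[[0,0,0,-0.3,-0.04,0,0],[0,0,0,-0.6,-0.08,0,0],[0,0,0,-0.9,-0.12,0,0],[0,0,0,-1.2,-0.16,-0.01,0],[0,0,0,-1.5,-0.2,-0.01,0]]])

```text
time_s: 6.85
tcp_pos: [0.5091, -0.1324, 0.0935]
ee_rot: [[0.005, 0.0, -1.0], [1.0, 0.0, 0.005], [0.0, -1.0, -0.0]]
wrist_force: [0.6, 0.4, -1.1]
gripper_width: 0.003
```

step_arm(moves=[[[0,0,0,0,-0.82,0,0],[0,0,0,0,-1.64,0,0],[0,0,0,0,-2.46,0,0],[0,0,0,0,-3.28,0,0],[0,0,0,0,-4.1,0,0]]])

```text
time_s: 7.27
tcp_pos: [0.5093, -0.1319, 0.1359]
ee_rot: [[0.005, 0.001, -1.0], [1.0, 0.0, 0.005], [0.0, -1.0, -0.001]]
wrist_force: [0.0, -0.3, 0.1]
gripper_width: 0.008
```

step_arm(moves=[[[0,0,0,0.6,0,-1.16,0],[0,0,0,1.19,0,-2.32,0],[0,0,0,1.79,0,-3.48,0],[0,0,0,2.39,0,-4.63,0],[0,0,0,2.98,0,-5.79,0]]])

```text
time_s: 7.68
tcp_pos: [0.5684, -0.1016, 0.1339]
ee_rot: [[0.004, -0.001, -1.0], [1.0, -0.0, 0.004], [-0.0, -1.0, 0.001]]
wrist_force: [0.5, -1.1, -0.8]
gripper_width: 0.011
```

step_arm(moves=[[[0,0,0,0,0.86,0,0],[0,0,0,0,1.72,0,0],[0,0,0,0,2.58,0,0],[0,0,0,0,3.44,0,0],[0,0,0,0,4.3,0,0]]])

```text
time_s: 8.1
tcp_pos: [0.5662, -0.1028, 0.0901]
ee_rot: [[0.005, -0.002, -1.0], [1.0, -0.0, 0.005], [-0.0, -1.0, 0.002]]
wrist_force: [0.6, -1.5, 0.4]
gripper_width: 0.004
```

```bash
python3 nchk.py 4 -1.6 -1.4 .0725
```

```text
[ 0.5654 -0.1028  0.0894] [-1.23  0.09  0.41] 8.2
```

View pics/s4.png

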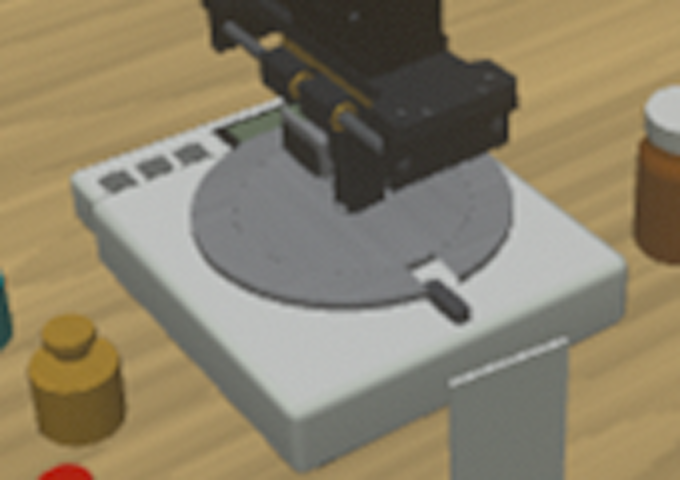

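View pics/n4.png

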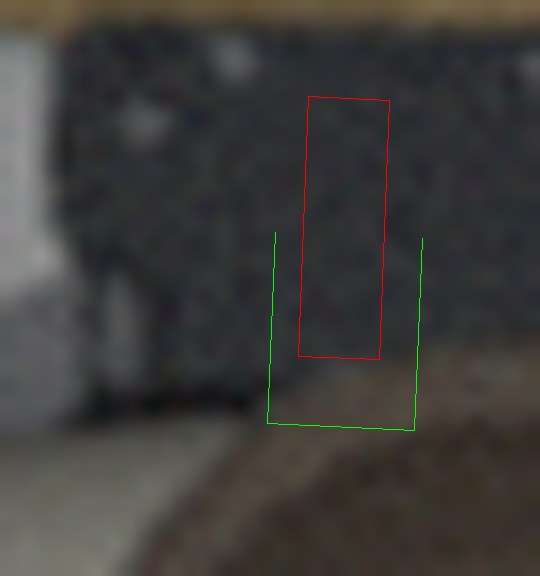

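step_arm(moves=[[[0,0,0,0,0.1,0,0],[0,0,0,0,0.2,0,0],[0,0,0,0,0.3,0,0],[0,0,0,0,0.4,0,0],[0,0,0,0,0.5,0,0]]])

```text
time_s: 8.62
tcp_pos: [0.5673, -0.1025, 0.0869]
ee_rot: [[0.005, 0.001, -1.0], [1.0, 0.0, 0.005], [0.0, -1.0, -0.001]]
wrist_force: [0.3, -0.4, 0.8]
gripper_width: 0.005
```

step_arm(moves=[[[0,0,0,0,0.06,0,0],[0,0,0,0,0.12,0,0],[0,0,0,0,0.18,0,0],[0,0,0,0,0.24,0,0],[0,0,0,0,0.3,0,0]]])

```text
time_s: 9.03
tcp_pos: [0.5671, -0.1025, 0.0839]
ee_rot: [[0.005, 0.0, -1.0], [1.0, -0.0, 0.005], [-0.0, -1.0, -0.0]]
wrist_force: [-1.0, 0.8, 1.9]
gripper_width: 0.004
```

step_arm(moves=[[[0,0,0,0,0.04,0,0],[0,0,0,0,0.08,0,0],[0,0,0,0,0.12,0,0],[0,0,0,0,0.16,0,0],[0,0,0,0,0.2,0,0]]])

```text
time_s: 9.45
tcp_pos: [0.5671, -0.1025, 0.0816]
ee_rot: [[0.005, 0.0, -1.0], [1.0, 0.0, 0.005], [0.0, -1.0, -0.0]]
wrist_force: [-0.4, 0.4, 2.8]
gripper_width: 0.009
```

step_arm(moves=[[[0,0,0,0,0.05,0,0],[0,0,0,0,0.1,0,0],[0,0,0,0,0.15,0,0],[0,0,0,0,0.2,0,0],[0,0,0,0,0.25,0,0]]])

```text
time_s: 9.87
tcp_pos: [0.5671, -0.1025, 0.079]
ee_rot: [[0.005, 0.0, -1.0], [1.0, 0.0, 0.005], [0.0, -1.0, -0.0]]
wrist_force: [-1.1, -0.3, 2.6]
gripper_width: -0.0
```

step_arm(moves=[[[0,0,0,0,0.05,0,0],[0,0,0,0,0.1,0,0],[0,0,0,0,0.15,0,0],[0,0,0,0,0.2,0,0],[0,0,0,0,0.25,0,0]]])

```text
time_s: 10.28
tcp_pos: [0.5671, -0.1025, 0.0769]
ee_rot: [[0.005, -0.0, -1.0], [1.0, -0.0, 0.005], [-0.0, -1.0, 0.0]]
wrist_force: [-1.7, 1.9, 7.1]
gripper_width: 0.004
```

step_arm(moves=[[[0,0,0,0,0.03,0,0],[0,0,0,0,0.06,0,0],[0,0,0,0,0.09,0,0],[0,0,0,0,0.12,0,0],[0,0,0,0,0.15,0,0]]])

```text
time_s: 10.7
tcp_pos: [0.5672, -0.1026, 0.0767]
ee_rot: [[0.004, 0.0, -1.0], [1.0, -0.0, 0.004], [-0.0, -1.0, -0.0]]
wrist_force: [-4.8, 2.8, 13.2]
gripper_width: 0.008
```

step_arm(moves=[[[0,0,0,0,0.03,0,0],[0,0,0,0,0.06,0,0],[0,0,0,0,0.09,0,0],[0,0,0,0,0.12,0,0],[0,0,0,0,0.12,0,0]]])

```text
time_s: 11.12
tcp_pos: [0.5672, -0.1026, 0.0767]
ee_rot: [[0.004, 0.001, -1.0], [1.0, -0.001, 0.004], [-0.001, -1.0, -0.001]]
wrist_force: [-5.5, 2.1, 17.6]
gripper_width: 0.005
```

A hard stop: no movement between 13 and 18 N. Lifting straight up, then moving away towards -y at height.

step_arm(moves=[[[0,0,0,0,-0.1,0,0],[0,0,0,0,-0.3,0,0],[0,0,0,0,-0.8,0,0],[0,0,0,0,-1.6,0,0],[0,0,0,0,-2.6,0,0]]])

```text
time_s: 11.53
tcp_pos: [0.5665, -0.1026, 0.0996]
ee_rot: [[0.005, -0.002, -1.0], [1.0, -0.0, 0.005], [-0.0, -1.0, 0.002]]
wrist_force: [0.7, 0.2, -0.6]
gripper_width: 0.002
```

step_arm(moves=[[[0,0,0,0,-2.5,0,0],[0,0,0,0,-5,0,0],[0,0,0,0,-8,0,0],[0,0,0,0,-11,0,0],[0,0,0,0,-14,0,0]]])

```text
time_s: 11.95
tcp_pos: [0.5668, -0.1026, 0.242]
ee_rot: [[0.005, 0.001, -1.0], [1.0, -0.0, 0.005], [-0.0, -1.0, -0.001]]
wrist_force: [0.5, 0.5, -0.5]
gripper_width: 0.004
```

step_arm(moves=[[[0,0,0,-3,0,0,0],[0,0,0,-7,0,0,0],[0,0,0,-11,0,0,0],[0,0,0,-15,0,0,0],[0,0,0,-18,0,0,0]]])

```text
time_s: 12.37
tcp_pos: [0.5658, -0.2851, 0.2406]
ee_rot: [[0.006, 0.001, -1.0], [1.0, -0.001, 0.006], [-0.001, -1.0, -0.001]]
wrist_force: [0.5, 0.1, 0.4]
gripper_width: 0.005
```

step_arm(moves=[[[0,0,0,-3,0,0,0],[0,0,0,-6,0,0,0],[0,0,0,-9,0,0,0],[0,0,0,-11,0,0,0],[0,0,0,-12,0,0,0]]])

```text
time_s: 12.78
tcp_pos: [0.5649, -0.4052, 0.2398]
ee_rot: [[0.008, -0.0, -1.0], [1.0, -0.0, 0.008], [-0.0, -1.0, 0.0]]
wrist_force: [0.4, 0.5, -1.3]
gripper_width: 0.006
```

```bash
python3 nchk.py 5 -1.4 -1.4 .0645; cat >> /dev/null
python3 - <<'E'
import cv2
for n in('top','scene'):
    a=cv2.imread('pics/%s0.png'%n);b=cv2.imread('pics/%s5.png'%n)
    cv2.imwrite('pics/d%s.png'%n,cv2.absdiff(a,b)*3)
E
```

```text
[ 0.5651 -0.4038  0.2395] [-0.97  0.12 -0.21] 12.8833
```

View pics/n5.png

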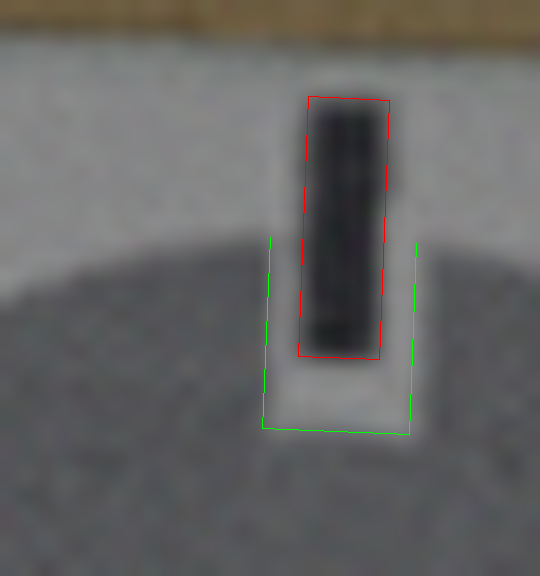

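View pics/s5.png

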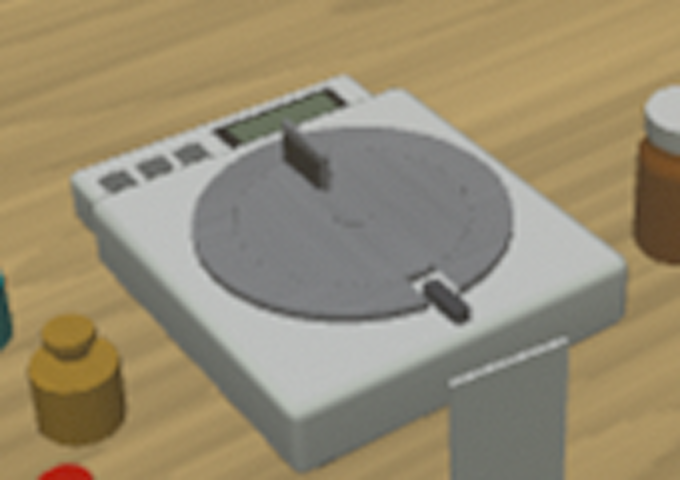

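View pics/dscene.png

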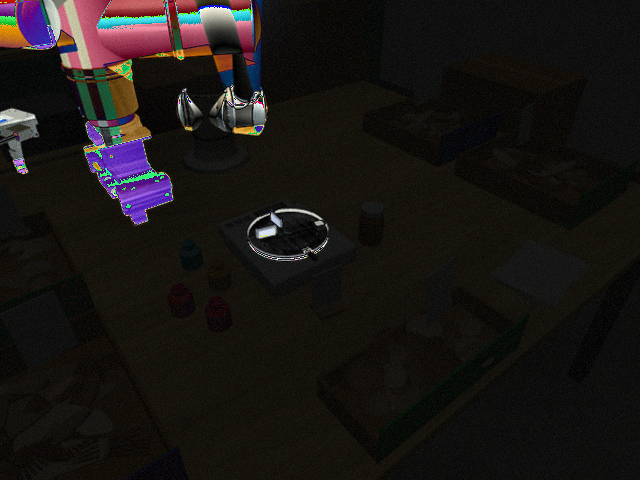

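View pics/top5.png

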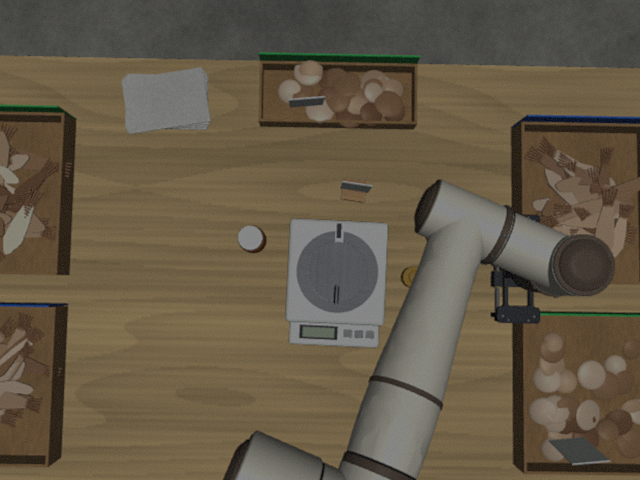

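The key sits in the notch and nothing else moved. I'll quantify the drop from the scene view: compare the front rim's shift between pictures with what 8 mm should give.

Run:
```python
from h import *
import pickle
c=pickle.load(open('scene0.pkl','rb'))
a=cv2.imread('pics/scene3.png',0).astype(np.float32);b=cv2.imread('pics/scene5.png',0).astype(np.float32)
C=[.559,-.1023]
for deg in (-60,-50,-40,-30):   # rim edge along column: darkest line of disc side -> bottom edge with white housing
    p=[C[0]+.09*np.cos(np.radians(deg)),C[1]+.09*np.sin(np.radians(deg))]
    q0,q1=proj(c,[*p,.0665]),proj(c,[*p,.0585])
    u=int(round(q0[0])); v=int(q0[1])
    def edge(im):
        col=cv2.GaussianBlur(im,(5,1),0)[v-10:v+14,u]; g=np.gradient(col); i=g.argmax()
        g3=g[i-1:i+2]; return v-10+i+.5*(g3[0]-g3[2])/(g3[0]-2*g3[1]+g3[2])
    print(deg,'expected shift for 8mm',round(q1[1]-q0[1],2),'edge',round(edge(a),2),round(edge(b),2),'shift',round(edge(b)-edge(a),2))
```

```text
-60 expected shift for 8mm 2.97 edge 255.87 258.8 shift 2.93
-50 expected shift for 8mm 2.98 edge 256.98 259.97 shift 2.99
-40 expected shift for 8mm 2.98 edge 257.22 260.22 shift 3.0
-30 expected shift for 8mm 2.98 edge 256.96 259.96 shift 3.0
```

The shift matches 8 mm, so the platter is fully home. Handing in.

```bash
python3 -c "
from station import r
print(r.finish_job())"
```

```text
the job is handed in; nothing more can be done
None
```

The platter is turned, pressed fully home with the key in its notch, and the job is handed in at about 13 s. I pushed with the closed fingertips on the tab's -y pad, clockwise by about 77°. Once the notch stood over the key, I backed off, pressed down beside the axis, lifted clear and withdrew about 0.3 m to the side.

Last checks:
- **Fit:** the key sits centred in the notch in both the top and scene views.
- **Depth:** the rim dropped 2.93–3.00 px in the scene picture, where 8 mm should give 2.97–2.98 px. The push met a hard stop, with no movement as the force rose from 13 to 18 N.
- **Other items:** comparing the scene pictures from before and after shows that the jar, weight and card did not move.

One disagreement: the tool stopped at 76.7 mm, about 1.2 mm higher than I had predicted. First contact seemed about as much higher too, so I put it down to an offset in the tool height; the camera check confirms the full 8 mm.

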